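# Make up two microscope optics kits

## Task

Make up two microscope kits. First lower the stage ring over the push-out post, all the way down, so that its loose disc comes out on top; then put the empty stage ring flat in the larger compartment of the long tray with the tall objective upright in the smaller one, and put the disc flat in one half of the round tray with the short objective upright in the other. Leave the middle-height objective, the bottle and the glass dish where they stand, and do not tip any objective over.

Things in the scene. Friction and masses are not known exactly. Their poses are not given: they have to be found in the camera images.
- ring_c (a point): Stage ring: a loose flat black metal ring, outside diameter 66 mm, 16 mm high, standing flat. Bore 47 mm, narrowed to 33 mm in the lowest 5 mm by an inner lip, on which the loose disc lies at the start. The point is on its axis, half-way up (8 mm above its underside); z is its axis, up; about 90 g. It is picked by its outer rim, and the disc rides along.
- disc_c (a point): Disc: loose bright aluminium disc with a small dark spot in the middle of its upper face, diameter 44 mm, 9 mm thick, about 35 g. At the start it lies on the lip inside the stage ring, its upper face 2 mm below the ring's top and 1.5 mm of play around it, so it can only be grasped after it has been pushed out from below. The point is its centre, half-way up; z is its axis.
- tall_c (a point): Tall objective: loose upright steel lens barrel with black bands near its foot, 66 mm high, diameter 30 mm for the lowest 42 mm, narrower nose above; about 150 g. The point is on its axis, half-way up (33 mm above its foot); z up.
- middle_c (a point): Middle-height objective, to be left standing: the same kind of barrel, 46 mm high, slimmer, diameter 25 mm for the lowest 31 mm; about 110 g. The point is on its axis, half-way up (23 mm above its foot); z up.
- short_c (a point): Short objective: loose upright steel lens barrel, squat, 30 mm high, diameter 42 mm for the lowest 22 mm; about 90 g. The point is on its axis, half-way up (15 mm above its foot); z up.
- post: Push-out post, fixed on the bench: a metal foot 60 mm in diameter and 6 mm thick with an upright round pin 22 mm in diameter on it, its flat top 51 mm above the bench. The origin is on its axis at bench height; z up. A stage ring lowered over the pin comes to rest on the foot (ring underside 6 mm above the bench), and its disc stays lying on top of the pin (disc underside at 51 mm).
- long_tray: Long tray, fixed on the bench: black, rectangular, outside 230 mm along its x and 130 mm along its y; floor 4 mm thick, walls 4 mm thick whose tops are 16 mm above the bench. A bright aluminium cross wall of the same height, 4 mm thick, centred at x = +25 mm, divides it: larger compartment from x = -111 to +23 mm, smaller one from x = +27 to +111 mm, both from y = -61 to +61 mm. The origin is the centre of its underside, at bench height; z up.
- round_tray: Round tray, fixed on the bench: black, outside diameter 160 mm, floor 4 mm thick, wall 4 mm thick whose top is 16 mm above the bench. A straight bright aluminium rib along its x axis, 4 mm thick, top 12 mm above the bench, divides it into two equal halves (y above +2 mm and y below -2 mm; inside radius 76 mm). The origin is the centre of its underside, at bench height; z up.
- bottle_c (a point): Bystander: small amber bottle with a black cap, diameter 36 mm, 70 mm high, standing beyond the work; leave alone. The point is on its axis, 35 mm above its foot.
- dish_c (a point): Bystander: flat open glass dish, diameter 90 mm, 14 mm high, beyond the work; leave alone. The point is on its axis, 7 mm above its underside.
Not all that is in view belongs to the job. Of the things shaped like the part that bears disc_c, the aluminium one is meant.

How it is judged:
By the outcome, as a careful person would: the job done as asked, in the order asked, and still so for the second after the job is handed in, with the robot touching nothing.
It also fails if it takes over 131 s, if anything falls off the work surface, if the arm or the gripper's body presses on something with over 40 N, if the wrist force passes 120 N, or if a joint passes its speed limit or range.

## Robot

A 6-joint arm with a two-finger parallel gripper is mounted at the origin on the work surface. World frame = base frame: x ahead of the robot, y to its left, z up, the work surface at z = 0. Lengths are in m, angles in degrees, forces in N, time in s.
With the tool pointing down it reaches from about 0.4 to 0.825 m from the base axis. Payload 7 kg.
Tool frame: the origin (TCP) lies midway between the tips of the shut fingers; the grasp point (between the pads) lies 19 mm behind it; z points along the fingers, y is the line along which they close (so a half turn about z gives the same grasp; the last joint's range is limited). The gripper opens to 88 mm and grips with 3 to 60 N. Pads are 19 mm wide; open, the fingers measure 130 mm over their backs; the gripper's body (78 mm by 193 mm) begins 47 mm behind the grasp point.
Start: joints at [-47.607, 20.546, 0.682, 0, -70.136, -16.507], TCP at [0.295, -0.607, 0.196] pointing down, gripper open.
Joint ranges: [-176.03, 176.03], [-82.01, 121.73], [-58.28, 71.71], [-173.87, 95.51], [-174.79, -0.11], [-173.66, 173.66]. Speed limits (degrees/s): [136.94, 136.94, 172.46, 180, 180, 180].

## Interface

Orientations are given as [roll, pitch, yaw] about the fixed x, y, z axes, in that order (R = Rz(yaw) Ry(pitch) Rx(roll)).
In Python, from plant import ctrl gives the robot as it stands.
- The arm moves only by the tool step_arm, never from a script. Its argument "rows" is a list of rows, each a list of 3 entries, a list of its own where there are three numbers: the closure, from 0 (fully open) to 1 (shut), then the shift along the world's x, y, z in mm, then the turn, a rotation vector about the world's x, y, z in rad. A call has exactly 5 rows; each row is the pose to reach, as a shift and turn from the pose commanded when the call began; what a row does not reach only later rows make up. A row lasts 1/12 s, in which the tool goes at most 41.7 mm and 7.16 degrees, less where a joint would pass 70% of its speed; a pose out of reach is approached as far as the arm can. A call with a gripper value outside its range is refused whole. The fingers move at their own pace and stop on an object; the grip force is fixed at half the most. Time passes only in rows, so rows that repeat a pose let the fingers close, or fill a call up. It gives the time, the measured TCP pose, the force, the opening and the grip force at its end, in the units of the state.
- ctrl.get_obs(): the state, without advancing time (a new reading comes with each control period).
- ctrl.snapshot(name): name is "scene" or "top" or "wrist"; returns the picture (480x640x3 uint8, red, green, blue); there is no depth.
- ctrl.camera_model(name): a dict with "intrinsics" (3x3 intrinsics, pixels), "R" (3x3) and "t" (3): a world point X has camera coordinates R X + t. Camera axes: x right, y down, z forward; pixel columns grow to the right and rows downward; lengths in m; the calibration is good to about 2 mm. A picture is of the moment at which its call begins: read the wrist's pose just before it. camera_model takes no time and is no camera call; for the wrist camera it gives the pose at the moment of the call.
- ctrl.close_job(): hands the job in; it is judged then, once.
The state is a dict: "clock": time; "joint_pos": joint angles; "qvel": joint speeds; "tau": joint torques, N m; "tool_pos": TCP position; "orientation": TCP orientation; "force": force on the tool from outside, world axes, zero at the start; "moment": the same for the moment, N m; "opening": finger opening in m; "gripper_force": force on a finger pad.
Only numpy, scipy, OpenCV 4.12 (cv2) and the standard library are available. Lean on these libraries where they do the work, as an engineer would, in place of code of your own. Each camera call takes 0.05 s, during which the arm holds its last target. There are 200 camera calls.

## Working session

There is one attempt and no reset: what is moved stays moved. The work goes in short steps, Python scripts to look and compute and a tool call to move; the robot and the scene stay as the last step left them, time stands still between calls to the robot, and variables do not carry over. Pictures are saved under pics/ and viewed, at most 14 in all, crops included, and the job is handed in when it is done.

Besides the shell and the picture viewer there is one more tool, called by a JSON object that holds its "name" and its "arguments", one argument or row to a line. step_arm: Moves the arm, as the interface text tells. Its arguments: {"type":"object","properties":{"rows":{"type":"array"}},"required":["rows"]}

```bash
ls; mkdir -p pics; python3 - <<'E'
from plant import ctrl
import cv2
o=ctrl.get_obs();print(o)
for n in("scene","top"):
    cv2.imwrite(f"pics/{n}0.png",ctrl.snapshot(n)[:,:,::-1]); print(n,ctrl.camera_model(n))
E
```

```text
pics
{'clock': 0.0, 'joint_pos': array([-4.76071756e+01,  2.05909970e+01,  6.34634015e-01, -2.01680393e-02,
       -7.01345205e+01, -1.65077990e+01]), 'qvel': array([-0.05287099,  0.00465676, -0.03711174, -0.06417858,  0.03209049,
       -0.08217435]), 'tau': array([ 3.30801277e-04, -5.82726073e+01,  2.93056262e+01,  6.99755609e+00,
        6.77667311e-03, -1.99087417e-04]), 'tool_pos': array([ 0.29443946, -0.60681389,  0.19493404]), 'orientation': array([ 1.79907475e+02, -7.64885059e-03, -1.54121837e+02]), 'force': array([ 0.61067046, -0.209063  ,  0.5393085 ]), 'moment': array([-0.00437054,  0.02149885,  0.04990777]), 'gripper_force': 0.0, 'opening': 0.08747560013252957}
scene {'intrinsics': array([[446.62780304,   0.        , 317.5333349 ],
       [  0.        , 446.62780304, 238.58956105],
       [  0.        ,   0.        ,   1.        ]]), 'R': array([[ 0.8490388 ,  0.52795001, -0.02004723],
       [ 0.37148707, -0.62353873, -0.68789302],
       [-0.37567336,  0.57660058, -0.72553518]]), 't': array([-0.50317721, -0.16810817,  1.0636774 ])}
top {'intrinsics': array([[616.0895586 ,   0.        , 320.32594138],
       [  0.        , 616.0895586 , 239.78663473],
       [  0.        ,   0.        ,   1.        ]]), 'R': array([[ 0.02869774, -0.99949917,  0.0133361 ],
       [-0.98132544, -0.03070956, -0.18988759],
       [ 0.19020204, -0.00763771, -0.98171526]]), 't': array([-0.01619875,  0.59007545,  1.17082262])}
```

View pics/top0.png

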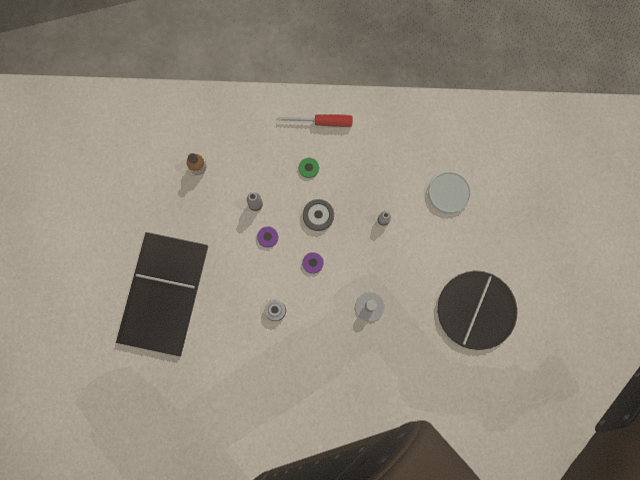

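View pics/scene0.png

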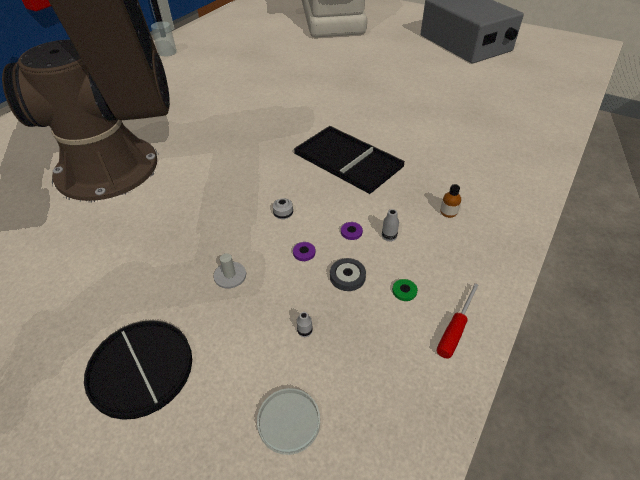

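The top view shows the ring with the disc at (318,214), tall objective (254,200), short (275,311), middle (384,218), post (370,307), round tray (477,310) and long tray around (162,294). The purple and green discs are decoys. Next I'll enlarge the view for exact pixels.

```bash
python3 - <<'E'
import cv2
i=cv2.imread("pics/top0.png")
cv2.imwrite("pics/cA.png",cv2.resize(i[180:340,230:430],None,fx=4,fy=3.75*4/3.75,interpolation=cv2.INTER_CUBIC)[:600])
a=cv2.resize(i[225:365,105:215],None,fx=3.5,fy=3.5,interpolation=cv2.INTER_CUBIC)
b=cv2.resize(i[225:365,425:535],None,fx=3.5,fy=3.5,interpolation=cv2.INTER_CUBIC)
cv2.imwrite("pics/cB.png",cv2.hconcat([a,b]))
E
```

```text
(no output)
```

View pics/cA.png

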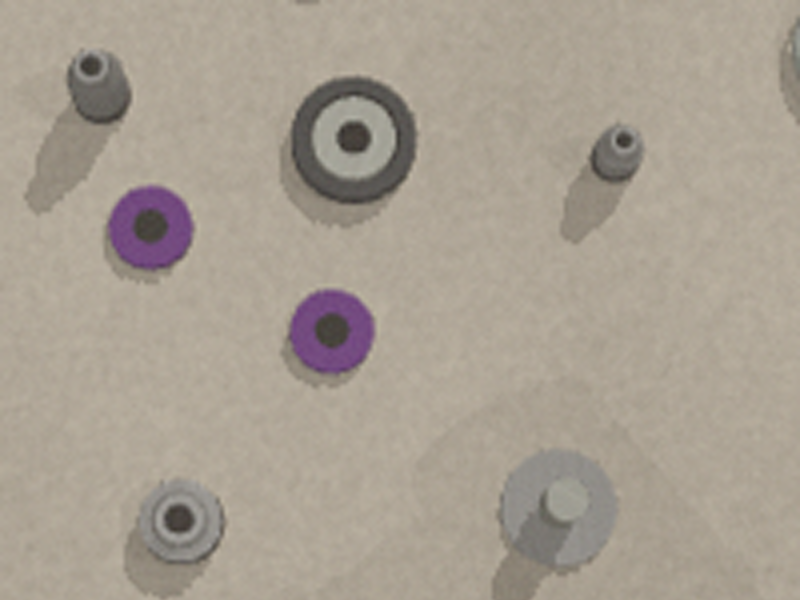

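View pics/cB.png

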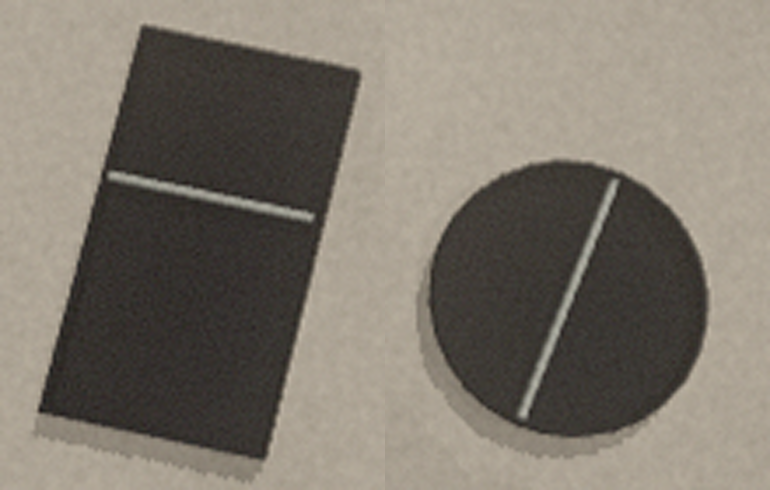

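Crop A (x4, offset 230,180): ring (353.5,139.5), disc spot (353.5,137), tall nose (91,66), middle nose (624,140), short nose (179,519), pin top (566,500) and foot (558,509). Crop B (x3.5) gives the tray corners (143,26), (360,71), (267,459), (39,412) and the round tray rim centre at about (569.5,298.5).

```bash
cat > h.py <<'E'
import numpy as np, cv2
from plant import ctrl
def world(m,uv,z):
    d=m["R"].T@np.linalg.inv(m["intrinsics"])@np.r_[uv,1.]; c=-m["R"].T@m["t"]
    return (c+d*(z-c[2])/d[2])[:2]
E
python3 - <<'E'
from h import *
np.set_printoptions(precision=4,suppress=True)
m=ctrl.camera_model("top")
A=lambda x,y,z:world(m,(np.array([x,y])+.5)/4-.5+[230,180],z)
B=lambda x,y,z:world(m,(np.array([x,y])+.5)/3.5-.5+[105,225],z)
C=lambda x,y,z:world(m,(np.array([x-385,y])+.5)/3.5-.5+[425,225],z)
for n,a in dict(ring=(353.5,139.5,.016),spot=(353.5,137,.014),tall=(91,66,.066),mid=(624,140,.046),short=(179,519,.03),foot=(558,509,.006),pin=(566,500,.051),pur1=(151,227,.009),pur2=(332,331,.009)).items():
    w=A(*a);print(n,w,np.hypot(*w))
P=[B(x,y,.016) for x,y in((143,26),(360,71),(267,459),(39,412))];c=np.mean(P,0)
print("tray",c,P,"sides",[np.linalg.norm(P[i]-P[i-1]) for i in range(4)])
w=[B(108,176,.016),B(314,217,.016)];print("wall",np.mean(w,0))
d=np.mean(w,0)-c; print("wall offset",np.linalg.norm(d),d/np.linalg.norm(d), np.degrees(np.arctan2(*(P[0]+P[1]-P[2]-P[3])[::-1])))
r=C(569.5,298.5,.016);e=[C(615,181,.012),C(523,417,.012)];print("round",r,np.mean(e,0),np.degrees(np.arctan2(*(e[0]-e[1])[::-1])),np.linalg.norm(e[0]-e[1]))
o=ctrl.get_obs();print(o["tool_pos"],o["orientation"]); print({k:v for k,v in ctrl.camera_model("wrist").items()})
E
```

```text
ring [0.6515 0.0075] 0.6515087474950609
spot [0.6533 0.0076] 0.6533159848071017
tall [0.6732 0.1401] 0.6876111217700798
mid [ 0.6485 -0.1295] 0.6612885472951173
short [0.4515 0.0887] 0.4601707702655625
foot [ 0.4642 -0.1022] 0.4753014645312732
pin [ 0.4649 -0.102 ] 0.47592456775657144
pur1 [0.6033 0.1109] 0.6134079394714395
pur2 [0.5517 0.0156] 0.5519649989923391
tray [0.4792 0.3163] [array([0.6031, 0.3611]), array([0.5802, 0.2322]), array([0.3555, 0.2705]), array([0.378 , 0.4014])] sides [np.float64(0.22866944443917614), np.float64(0.1308653172453307), np.float64(0.22790556752691837), np.float64(0.13277951909902283)]
wall [0.5037 0.3136]
wall offset 0.024685162686917884 [ 0.9941 -0.1088] -9.925288299043332
round [ 0.4637 -0.3204] [ 0.4645 -0.3214] -22.14672370830117 0.1490458667137946
[ 0.2945 -0.6069  0.195 ] [ 179.9168   -0.0069 -154.12  ]
{'intrinsics': array([[351.9171,   0.    , 315.6691],
       [  0.    , 351.9171, 240.8406],
       [  0.    ,   0.    ,   1.    ]]), 'R': array([[-0.4359,  0.9   ,  0.0018],
       [ 0.8704,  0.421 ,  0.2552],
       [ 0.2289,  0.1129, -0.9669]]), 't': array([ 0.6741, -0.033 ,  0.3894])}
```

{"name": "step_arm", "arguments": {
  "rows": [
    [0, [20, 34, 0], [0, 0, 0]],
    [0, [40, 69, 0], [0, 0, 0]],
    [0, [60, 103, 0], [0, 0, 0]],
    [0, [80, 138, 0], [0, 0, 0]],
    [0, [100, 172, 0], [0, 0, 0]]
  ]
}}

```text
clock: 0.52
tool_pos: [0.3949, -0.4334, 0.1955]
orientation: [180.0, -0.0, -154.1]
force: [0.3, -0.2, 0.0]
opening: 0.0876
gripper_force: 0.0
```

{"name": "step_arm", "arguments": {
  "rows": [
    [0, [20, 34, 0], [0, 0, 0]],
    [0, [40, 69, 0], [0, 0, 0]],
    [0, [60, 103, 0], [0, 0, 0]],
    [0, [80, 138, 0], [0, 0, 0]],
    [0, [100, 172, 0], [0, 0, 0]]
  ]
}}

```text
clock: 0.93
tool_pos: [0.495, -0.2612, 0.1958]
orientation: [180.0, -0.0, -154.1]
force: [1.6, -0.9, 0.2]
opening: 0.088
gripper_force: 0.0
```

{"name": "step_arm", "arguments": {
  "rows": [
    [0, [20, 34, 0], [0, 0, 0]],
    [0, [40, 69, 0], [0, 0, 0]],
    [0, [60, 103, 0], [0, 0, 0]],
    [0, [80, 138, 0], [0, 0, 0]],
    [0, [100, 172, 0], [0, 0, 0]]
  ]
}}

```text
clock: 1.35
tool_pos: [0.5951, -0.0892, 0.1957]
orientation: [180.0, -0.0, -154.1]
force: [0.6, -0.7, -0.6]
opening: 0.0878
gripper_force: 0.0
```

{"name": "step_arm", "arguments": {
  "rows": [
    [0, [20, 32, -20], [0, 0, 0]],
    [0, [40, 66, -40], [0, 0, 0]],
    [0, [57, 98, -66], [0, 0, 0]],
    [0, [57, 98, -66], [0, 0, 0]],
    [0, [57, 98, -66], [0, 0, 0]]
  ]
}}

```text
clock: 1.77
tool_pos: [0.6508, 0.0086, 0.1265]
orientation: [179.9, -0.3, -154.0]
force: [-0.1, 0.0, -0.3]
opening: 0.0876
gripper_force: 0.0
```

```bash
python3 - <<'E'
from h import *
m=ctrl.camera_model("wrist");i=ctrl.snapshot("wrist")[:,:,::-1]
cv2.imwrite("pics/w1.png",i);np.savez("w1.npz",**m)
o=ctrl.get_obs();print(o["tool_pos"],o["orientation"],o["clock"])
for p in([.6515,.0075,.016],[.652,.0075,.014]):
    q=m["intrinsics"]@(m["R"]@p+m["t"]);print(q[:2]/q[2])
E
```

```text
[0.65101797 0.00733859 0.12833902] [ 1.79975211e+02 -1.77667123e-01 -1.54018111e+02] 1.8167
[313.85792601 229.44199366]
[313.61665013 229.44256269]
```

View pics/w1.png

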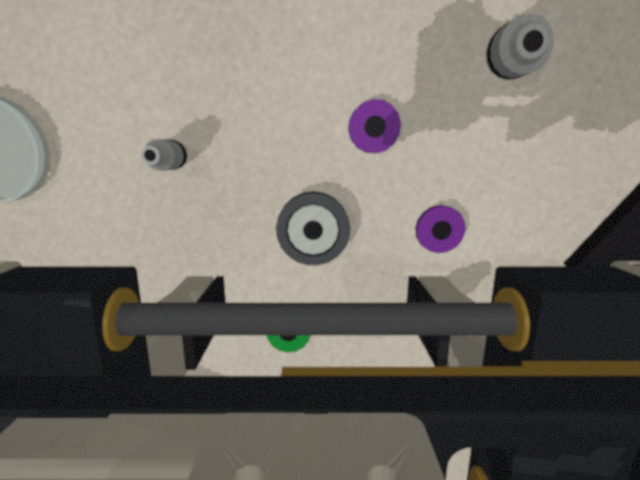

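Wrist view: the ring is at (313,228.5), within a pixel of its prediction. I'll go down and grip it.

{"name": "step_arm", "arguments": {
  "rows": [
    [0, [0, 0, -35], [0, 0, 0]],
    [0, [0, 0, -70], [0, 0, 0]],
    [0, [0, 0, -100], [0, 0, 0]],
    [0, [0, 0, -118], [0, 0, 0]],
    [0, [0, 0, -124], [0, 0, 0]]
  ]
}}

```text
clock: 2.23
tool_pos: [0.6496, 0.0049, 0.0037]
orientation: [179.9, -0.2, -154.2]
force: [-0.3, 0.0, -0.4]
opening: 0.0873
gripper_force: 0.0
```

{"name": "step_arm", "arguments": {
  "rows": [
    [0, [0, 0, 0], [0, 0, 0]],
    [0.3, [0, 0, 0], [0, 0, 0]],
    [0.6, [0, 0, 0], [0, 0, 0]],
    [1, [0, 0, 0], [0, 0, 0]],
    [1, [0, 0, 0], [0, 0, 0]]
  ]
}}

```text
clock: 2.65
tool_pos: [0.6526, 0.0069, 0.0075]
orientation: [-180.0, 0.1, -154.1]
force: [-0.2, -0.0, -0.1]
opening: 0.0665
gripper_force: 0.0
```

{"name": "step_arm", "arguments": {
  "rows": [
    [1, [0, 0, 0], [0, 0, 0]],
    [1, [0, 0, 0], [0, 0, 0]],
    [1, [0, 0, 0], [0, 0, 0]],
    [1, [0, 0, 0], [0, 0, 0]],
    [1, [0, 0, 0], [0, 0, 0]]
  ]
}}

```text
clock: 3.07
tool_pos: [0.6516, 0.0068, 0.0058]
orientation: [180.0, -0.0, -154.1]
force: [-0.9, 0.3, -0.2]
opening: 0.0333
gripper_force: 0.0
```

```bash
python3 - <<'E'
from h import *
a=ctrl.snapshot("wrist")[:,:,::-1]; b=ctrl.snapshot("scene")[:,:,::-1]
cv2.imwrite("pics/w2.png",cv2.hconcat([cv2.resize(a,(400,300)),cv2.resize(b[180:360,220:460],(400,300))]))
o=ctrl.get_obs();print(o["tool_pos"],o["opening"],o["gripper_force"])
E
```

```text
[0.65163806 0.00676479 0.00577834] 0.02520259863570931 0.0
```

View pics/w2.png

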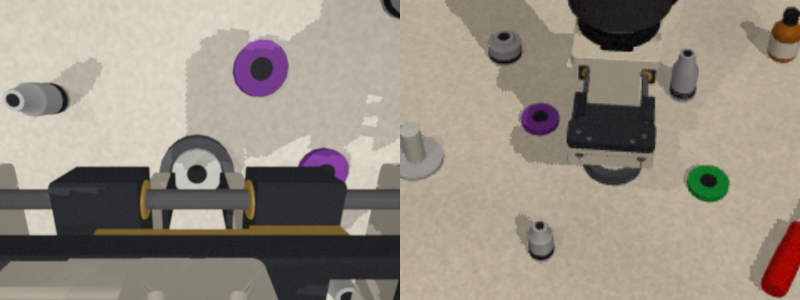

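The fingers closed short of the ring: the wrist view shows its centre near (314,272), clear of them. I'll check where the TCP projects.

```bash
python3 - <<'E'
from h import *
np.set_printoptions(precision=4,suppress=True)
def pr(m,p):
    q=m["intrinsics"]@(m["R"]@np.array(p)+m["t"]);return q[:2]/q[2]
m=ctrl.camera_model("wrist");o=ctrl.get_obs()
print("now tcp",pr(m,o["tool_pos"]),"ring",pr(m,[.6515,.0075,.016]),"cam",-m["R"].T@m["t"], "meas ring",world(m,(314,272),.016))
w=np.load("w1.npz");print("w1 tcp",pr(w,[.651,.0073,.1283]),"grasp",pr(w,[.651,.0073,.1473]),"w1 ring",world(w,(313,228.5),.016),"cam",-w["R"].T@w["t"])
m=ctrl.camera_model("top");print(pr(m,o["tool_pos"]))
i=ctrl.snapshot("wrist")[:,:,::-1];cv2.imwrite("pics/w3.png",i[180:420,160:480].repeat(2,0).repeat(2,1))
E
```

```text
now tcp [315.5031 271.8581] ring [316.8392 278.6493] cam [ 0.5904 -0.0229  0.1944] meas ring [0.6487 0.0045]
w1 tcp [313.2515 272.2597] grasp [313.0635 284.8056] w1 ring [0.6511 0.0065] cam [ 0.5906 -0.021   0.3155]
[318.3269 215.5556]
```

View pics/w3.png

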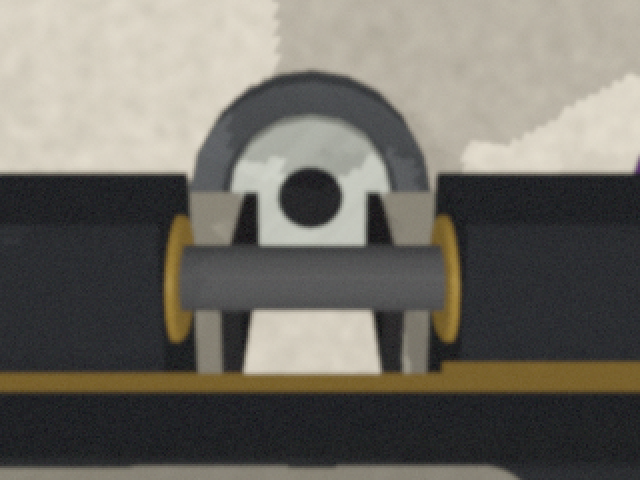

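The fingers closed over the ring without touching it, so the tips look higher than the TCP reading suggests. I'll open and check from the side in the scene camera.

{"name": "step_arm", "arguments": {
  "rows": [
    [0, [0, 0, 0], [0, 0, 0]],
    [0, [0, 0, 0], [0, 0, 0]],
    [0, [0, 0, 0], [0, 0, 0]],
    [0, [0, 0, 0], [0, 0, 0]],
    [0, [0, 0, 0], [0, 0, 0]]
  ]
}}

```text
clock: 3.63
tool_pos: [0.6517, 0.0067, 0.0059]
orientation: [-180.0, -0.0, -154.1]
force: [-0.0, -0.1, 0.5]
opening: 0.049
gripper_force: 0.0
```

{"name": "step_arm", "arguments": {
  "rows": [
    [0, [0, 0, 0], [0, 0, 0]],
    [0, [0, 0, 0], [0, 0, 0]],
    [0, [0, 0, 0], [0, 0, 0]],
    [0, [0, 0, 0], [0, 0, 0]],
    [0, [0, 0, 0], [0, 0, 0]]
  ]
}}

```text
clock: 4.05
tool_pos: [0.6516, 0.0067, 0.0059]
orientation: [180.0, -0.0, -154.1]
force: [-0.5, -0.3, -0.0]
opening: 0.082
gripper_force: 0.0
```

```bash
python3 - <<'E'
from h import *
i=ctrl.snapshot("scene")[:,:,::-1].copy();m=ctrl.camera_model("scene");o=ctrl.get_obs();p=o["tool_pos"];print(p,o["opening"])
c=cv2.resize(i[190:310,270:430],None,fx=5,fy=5,interpolation=cv2.INTER_CUBIC)
for k in(0,.019,.033,.066):
    q=m["intrinsics"]@(m["R"]@(p+[0,0,k])+m["t"]);q=(q[:2]/q[2]-[270,190]+.5)*5;print(k,q)
    cv2.drawMarker(c,tuple(int(v) for v in q),(0,0,255),0,14,2)
cv2.imwrite("pics/s3.png",c)
E
```

```text
[0.65169141 0.00675123 0.00586552] 0.08515795906899294
0 [386.35442105 424.81632201]
0.019 [387.80168957 391.61858174]
0.033 [388.90023273 366.41997464]
0.066 [391.60424068 304.39488892]
```

View pics/s3.png

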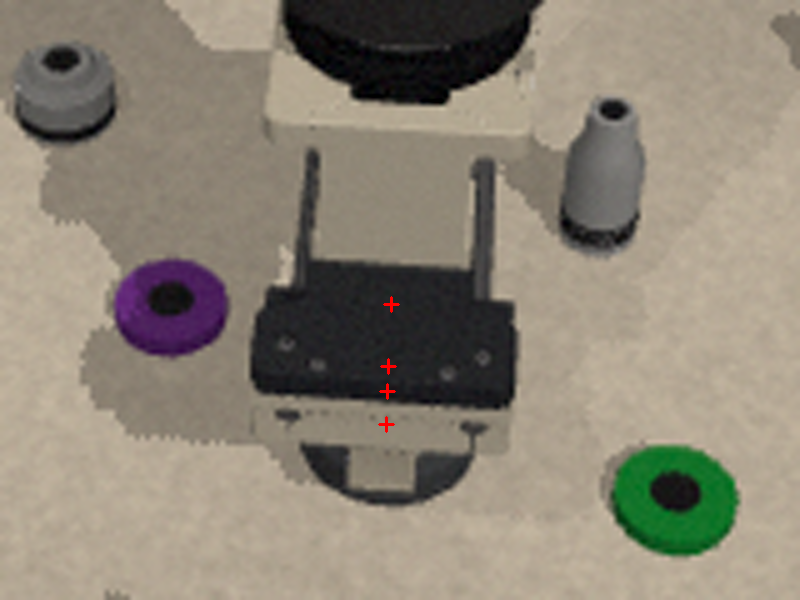

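The near finger's tip is at about (382,492) in the crop, in front of the ring whose front edge is at row 503. I'll invert that for its height.

```bash
python3 - <<'E'
from h import *
m=ctrl.camera_model("scene");p=ctrl.get_obs()["tool_pos"];d=np.array([.4367,-.8996,0])
for r in(.0436,.054,.065):
  for k in(-.005,0,.01,.02,.03,.04):
    q=m["intrinsics"]@(m["R"]@(p+d*r+[0,0,k])+m["t"]);print(r,k,((q[:2]/q[2]-[270,190]+.5)*5).round(0))
q=m["intrinsics"]@(m["R"]@(np.array([.652,.0075,0])+d*.033)+m["t"]);print("ring front base",((q[:2]/q[2]-[270,190]+.5)*5))
E
```

```text
0.0436 -0.005 [379. 529.]
0.0436 0 [379. 521.]
0.0436 0.01 [380. 504.]
0.0436 0.02 [380. 486.]
0.0436 0.03 [381. 469.]
0.0436 0.04 [382. 450.]
0.054 -0.005 [377. 553.]
0.054 0 [377. 545.]
0.054 0.01 [378. 528.]
0.054 0.02 [379. 510.]
0.054 0.03 [379. 493.]
0.054 0.04 [380. 475.]
0.065 -0.005 [375. 579.]
0.065 0 [375. 571.]
0.065 0.01 [376. 554.]
0.065 0.02 [377. 536.]
0.065 0.03 [377. 519.]
0.065 0.04 [378. 501.]
ring front base [382.20644529 505.68474429]
```

The tips sit roughly 20–33 mm above the reported TCP. I'll go down in guarded steps, watching the force.

{"name": "step_arm", "arguments": {
  "rows": [
    [0, [0, 0, -3], [0, 0, 0]],
    [0, [0, 0, -6], [0, 0, 0]],
    [0, [0, 0, -9], [0, 0, 0]],
    [0, [0, 0, -12], [0, 0, 0]],
    [0, [0, 0, -12], [0, 0, 0]]
  ]
}}

```text
clock: 4.52
tool_pos: [0.651, 0.0066, -0.0071]
orientation: [180.0, -0.1, -154.1]
force: [-0.6, 0.8, -0.6]
opening: 0.0877
gripper_force: 0.0
```

{"name": "step_arm", "arguments": {
  "rows": [
    [0, [0, 0, -1], [0, 0, 0]],
    [0, [0, 0, -2], [0, 0, 0]],
    [0, [0, 0, -3], [0, 0, 0]],
    [0, [0, 0, -4], [0, 0, 0]],
    [0, [0, 0, -4], [0, 0, 0]]
  ]
}}

```text
clock: 4.93
tool_pos: [0.6516, 0.0067, -0.0103]
orientation: [180.0, -0.0, -154.1]
force: [0.1, -0.2, 0.2]
opening: 0.0876
gripper_force: 0.0
```

{"name": "step_arm", "arguments": {
  "rows": [
    [0, [0, 0, -1], [0, 0, 0]],
    [0, [0, 0, -2], [0, 0, 0]],
    [0, [0, 0, -3], [0, 0, 0]],
    [0, [0, 0, -4], [0, 0, 0]],
    [0, [0, 0, -4], [0, 0, 0]]
  ]
}}

```text
clock: 5.35
tool_pos: [0.6515, 0.0067, -0.0144]
orientation: [180.0, -0.0, -154.1]
force: [0.4, -0.4, -0.3]
opening: 0.088
gripper_force: 0.0
```

{"name": "step_arm", "arguments": {
  "rows": [
    [0.26, [0, 0, 0], [0, 0, 0]],
    [0.26, [0, 0, 0], [0, 0, 0]],
    [0.26, [0, 0, 0], [0, 0, 0]],
    [0.26, [0, 0, 0], [0, 0, 0]],
    [0.26, [0, 0, 0], [0, 0, 0]]
  ]
}}

```text
clock: 5.77
tool_pos: [0.6517, 0.0068, -0.0141]
orientation: [-180.0, 0.0, -154.1]
force: [0.7, -0.2, -0.8]
opening: 0.0658
gripper_force: 0.0
```

{"name": "step_arm", "arguments": {
  "rows": [
    [0.3, [0, 0, 0], [0, 0, 0]],
    [0.3, [0, 0, 0], [0, 0, 0]],
    [0.3, [0, 0, 0], [0, 0, 0]],
    [0.3, [0, 0, 0], [0, 0, 0]],
    [0.3, [0, 0, 0], [0, 0, 0]]
  ]
}}

```text
clock: 6.18
tool_pos: [0.6517, 0.0067, -0.0141]
orientation: [180.0, -0.0, -154.1]
force: [-0.9, 0.4, 0.1]
opening: 0.0611
gripper_force: 0.0
```

{"name": "step_arm", "arguments": {
  "rows": [
    [0, [0, 0, 0], [0, 0, 0]],
    [0, [0, 0, 0], [0, 0, 0]],
    [0, [0, 0, 0], [0, 0, 0]],
    [0, [0, 0, 0], [0, 0, 0]],
    [0, [0, 0, 0], [0, 0, 0]]
  ]
}}

```text
clock: 6.6
tool_pos: [0.6517, 0.0067, -0.0142]
orientation: [180.0, -0.0, -154.1]
force: [0.4, 0.2, 0.7]
opening: 0.0858
gripper_force: 0.0
```

{"name": "step_arm", "arguments": {
  "rows": [
    [0, [0, 0, -2], [0, 0, 0]],
    [0, [0, 0, -4], [0, 0, 0]],
    [0, [0, 0, -6], [0, 0, 0]],
    [0, [0, 0, -8], [0, 0, 0]],
    [0, [0, 0, -8], [0, 0, 0]]
  ]
}}

```text
clock: 7.02
tool_pos: [0.6513, 0.0067, -0.0228]
orientation: [180.0, -0.0, -154.1]
force: [0.0, 0.7, 0.0]
opening: 0.0878
gripper_force: 0.0
```

{"name": "step_arm", "arguments": {
  "rows": [
    [0, [0, 0, -1], [0, 0, 0]],
    [0, [0, 0, -2], [0, 0, 0]],
    [0, [0, 0, -3], [0, 0, 0]],
    [0, [0, 0, -4], [0, 0, 0]],
    [0, [0, 0, -4], [0, 0, 0]]
  ]
}}

```text
clock: 7.43
tool_pos: [0.6515, 0.0067, -0.0264]
orientation: [180.0, -0.0, -154.1]
force: [-0.3, 0.1, 0.6]
opening: 0.0879
gripper_force: 0.0
```

{"name": "step_arm", "arguments": {
  "rows": [
    [0.2, [0, 0, 0], [0, 0, 0]],
    [0.26, [0, 0, 0], [0, 0, 0]],
    [0.3, [0, 0, 0], [0, 0, 0]],
    [0.3, [0, 0, 0], [0, 0, 0]],
    [0.3, [0, 0, 0], [0, 0, 0]]
  ]
}}

```text
clock: 7.85
tool_pos: [0.6518, 0.0067, -0.026]
orientation: [-180.0, 0.0, -154.1]
force: [0.6, -0.8, 0.8]
opening: 0.0641
gripper_force: 32.1
```

Gripped (32 N) at TCP z ≈ -0.026, so the finger tips sit about 30 mm above the reported TCP, and from here I work from the relative heights. Next I lift the ring and carry it over the post.

{"name": "step_arm", "arguments": {
  "rows": [
    [0.5, [0, 0, 0], [0, 0, 0]],
    [0.5, [0, 0, 5], [0, 0, 0]],
    [0.5, [0, 0, 30], [0, 0, 0]],
    [0.5, [0, 0, 60], [0, 0, 0]],
    [0.5, [0, 0, 95], [0, 0, 0]]
  ]
}}

```text
clock: 8.27
tool_pos: [0.6501, 0.0065, 0.0684]
orientation: [179.9, -0.2, -154.1]
force: [1.3, -0.0, -1.3]
opening: 0.0641
gripper_force: 32.1
```

{"name": "step_arm", "arguments": {
  "rows": [
    [0.5, [-25, -14, 0], [0, 0, 0]],
    [0.5, [-58, -34, 0], [0, 0, 0]],
    [0.5, [-91, -53, 0], [0, 0, 0]],
    [0.5, [-124, -72, 0], [0, 0, 0]],
    [0.5, [-154, -90, 0], [0, 0, 0]]
  ]
}}

```text
clock: 8.68
tool_pos: [0.4953, -0.084, 0.0689]
orientation: [180.0, -0.0, -154.1]
force: [0.0, 0.3, -1.4]
opening: 0.0642
gripper_force: 32.1
```

{"name": "step_arm", "arguments": {
  "rows": [
    [0.5, [-20, -12, 0], [0, 0, 0]],
    [0.5, [-33, -19, 0], [0, 0, 0]],
    [0.5, [-33, -19, 0], [0, 0, 0]],
    [0.5, [-33, -19, -15], [0, 0, 0]],
    [0.5, [-33, -19, -30], [0, 0, 0]]
  ]
}}

```text
clock: 9.1
tool_pos: [0.4667, -0.1019, 0.0399]
orientation: [-179.9, 0.2, -154.1]
force: [-0.5, 0.3, -1.9]
opening: 0.0642
gripper_force: 32.1
```

```bash
python3 - <<'E'
from h import *
w=ctrl.snapshot("wrist")[:,:,::-1];b=ctrl.snapshot("scene")[:,:,::-1]
o=ctrl.get_obs();print(o["tool_pos"],o["opening"],o["gripper_force"],o["force"])
cv2.imwrite("pics/p1.png",cv2.hconcat([cv2.resize(w[150:420,140:500],(400,300)),cv2.resize(b[180:330,150:350],(400,300))]))
E
```

```text
[ 0.46390817 -0.10212434  0.03740077] 0.06415728724214478 32.109643266303465 [-0.78630832 -0.6390501  -1.97151177]
```

View pics/p1.png

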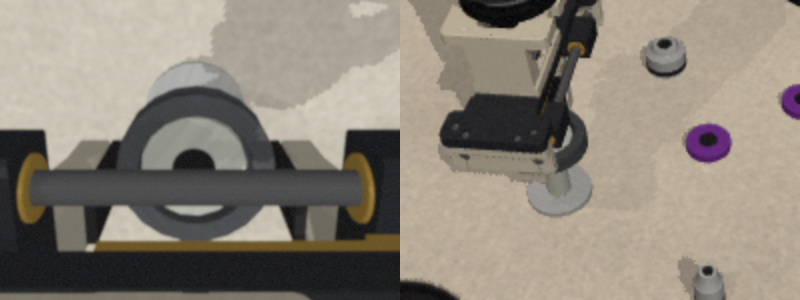

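Ring and disc are centred over the post in both views. Lowering.

{"name": "step_arm", "arguments": {
  "rows": [
    [0.5, [0, 0, -6], [0, 0, 0]],
    [0.5, [0, 0, -12], [0, 0, 0]],
    [0.5, [0, 0, -17], [0, 0, 0]],
    [0.5, [0, 0, -22], [0, 0, 0]],
    [0.5, [0, 0, -27], [0, 0, 0]]
  ]
}}

```text
clock: 9.62
tool_pos: [0.4649, -0.1022, 0.0116]
orientation: [-180.0, 0.0, -154.1]
force: [-0.1, -0.3, -1.4]
opening: 0.0642
gripper_force: 32.1
```

{"name": "step_arm", "arguments": {
  "rows": [
    [0.5, [0, 0, -6], [0, 0, 0]],
    [0.5, [0, 0, -12], [0, 0, 0]],
    [0.5, [0, 0, -18], [0, 0, 0]],
    [0.5, [0, 0, -24], [0, 0, 0]],
    [0.5, [0, 0, -29], [0, 0, 0]]
  ]
}}

```text
clock: 10.03
tool_pos: [0.4645, -0.1023, -0.0179]
orientation: [180.0, -0.0, -154.1]
force: [0.6, 0.0, -0.6]
opening: 0.0639
gripper_force: 32.1
```

{"name": "step_arm", "arguments": {
  "rows": [
    [0.5, [0, 0, -1], [0, 0, 0]],
    [0.5, [0, 0, -2], [0, 0, 0]],
    [0.5, [0, 0, -3], [0, 0, 0]],
    [0.5, [0, 0, -3], [0, 0, 0]],
    [0.5, [0, 0, -3], [0, 0, 0]]
  ]
}}

```text
clock: 10.45
tool_pos: [0.4649, -0.1022, -0.0199]
orientation: [-180.0, 0.0, -154.1]
force: [0.6, 0.9, -1.5]
opening: 0.064
gripper_force: 32.1
```

{"name": "step_arm", "arguments": {
  "rows": [
    [0.5, [0, 0, -0.5], [0, 0, 0]],
    [0.5, [0, 0, -1], [0, 0, 0]],
    [0.5, [0, 0, -1.5], [0, 0, 0]],
    [0.5, [0, 0, -1.5], [0, 0, 0]],
    [0.5, [0, 0, -1.5], [0, 0, 0]]
  ]
}}

```text
clock: 10.87
tool_pos: [0.465, -0.1022, -0.0202]
orientation: [-180.0, 0.1, -154.1]
force: [-6.7, 3.2, 18.6]
opening: 0.0642
gripper_force: 32.4
```

{"name": "step_arm", "arguments": {
  "rows": [
    [0, [0, 0, 0], [0, 0, 0]],
    [0, [0, 0, 0], [0, 0, 0]],
    [0, [0, 0, 0], [0, 0, 0]],
    [0, [0, 0, 0], [0, 0, 0]],
    [0, [0, 0, 0], [0, 0, 0]]
  ]
}}

```text
clock: 11.28
tool_pos: [0.4647, -0.1023, -0.0217]
orientation: [180.0, -0.0, -154.1]
force: [0.3, -0.7, 0.4]
opening: 0.0865
gripper_force: 0.0
```

{"name": "step_arm", "arguments": {
  "rows": [
    [0, [0, 0, 20], [0, 0, 0]],
    [0, [0, 0, 50], [0, 0, 0]],
    [0, [0, 0, 85], [0, 0, 0]],
    [0, [0, 0, 110], [0, 0, 0]],
    [0, [0, 0, 110], [0, 0, 0]]
  ]
}}

```text
clock: 11.7
tool_pos: [0.4681, -0.1021, 0.0934]
orientation: [-179.8, 0.4, -154.1]
force: [1.8, 0.2, -0.1]
opening: 0.0878
gripper_force: 0.0
```

```bash
python3 - <<'E'
from h import *
m=ctrl.camera_model("wrist");w=ctrl.snapshot("wrist")[:,:,::-1];b=ctrl.snapshot("scene")[:,:,::-1]
o=ctrl.get_obs();print(o["tool_pos"],o["opening"],o["force"])
for p in ([.4645,-.102,.06],[.4645,-.102,.022]):
    q=m["intrinsics"]@(m["R"]@p+m["t"]);print(((q[:2]/q[2])-[140,120])*400/360)
np.savez("w4.npz",**m)
cv2.imwrite("pics/p2.png",cv2.hconcat([cv2.resize(w[120:390,140:500],(400,300)),cv2.resize(b[180:330,150:350],(400,300))]))
E
```

```text
[ 0.46537698 -0.1020791   0.08938824] 0.0873297776486821 [ 0.83964822  0.15969576 -1.28490879]
[198.05788357 143.97429798]
[197.83031824 128.07243508]
```

View pics/p2.png

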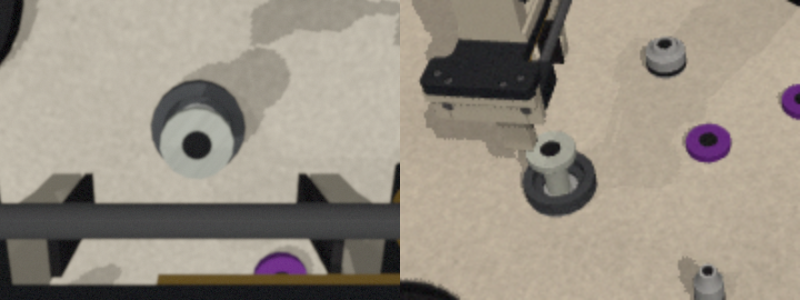

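Ring seated (contact at 18 N) and the disc stands out on the pin: its spot is at (196.5,144.5), within a pixel of the prediction. Gripping the disc.

{"name": "step_arm", "arguments": {
  "rows": [
    [0.2, [0, 0, -25], [0, 0, 0]],
    [0.2, [0, 0, -45], [0, 0, 0]],
    [0.2, [0, 0, -60], [0, 0, 0]],
    [0.2, [0, 0, -67], [0, 0, 0]],
    [0.3, [0, 0, -67], [0, 0, 0]]
  ]
}}

```text
clock: 12.22
tool_pos: [0.4626, -0.1026, 0.019]
orientation: [179.9, -0.3, -154.1]
force: [0.9, 0.9, 0.8]
opening: 0.0675
gripper_force: 0.0
```

{"name": "step_arm", "arguments": {
  "rows": [
    [0.3, [0, 0, 0], [0, 0, 0]],
    [0.4, [0, 0, 0], [0, 0, 0]],
    [0.5, [0, 0, 0], [0, 0, 0]],
    [0.6, [0, 0, 0], [0, 0, 0]],
    [0.6, [0, 0, 0], [0, 0, 0]]
  ]
}}

```text
clock: 12.63
tool_pos: [0.4652, -0.1022, 0.0221]
orientation: [-180.0, 0.1, -154.1]
force: [0.0, 0.7, 2.5]
opening: 0.0429
gripper_force: 30.0
```

{"name": "step_arm", "arguments": {
  "rows": [
    [0.7, [0, 0, 0], [0, 0, 0]],
    [0.7, [0, 0, 0], [0, 0, 0]],
    [0.7, [0, 0, 0], [0, 0, 0]],
    [0.7, [0, 0, 0], [0, 0, 0]],
    [0.7, [0, 0, 0], [0, 0, 0]]
  ]
}}

```text
clock: 13.05
tool_pos: [0.4652, -0.1022, 0.022]
orientation: [-180.0, 0.1, -154.1]
force: [-1.7, 1.1, 7.2]
opening: 0.043
gripper_force: 30.0
```

{"name": "step_arm", "arguments": {
  "rows": [
    [0.7, [0, 0, 10], [0, 0, 0]],
    [0.7, [0, 0, 40], [0, 0, 0]],
    [0.7, [-2, -35, 40], [0, 0, 0.1]],
    [0.7, [-4, -70, 40], [0, 0, 0.2]],
    [0.7, [-6, -105, 40], [0, 0, 0.3]]
  ]
}}

```text
clock: 13.47
tool_pos: [0.459, -0.2079, 0.0621]
orientation: [-179.9, 0.1, -136.5]
force: [1.0, 0.3, -1.1]
opening: 0.0427
gripper_force: 30.0
```

{"name": "step_arm", "arguments": {
  "rows": [
    [0.7, [-2, -35, 0], [0, 0, 0.1]],
    [0.7, [-4, -70, 0], [0, 0, 0.2]],
    [0.7, [-6, -105, 0], [0, 0, 0.3]],
    [0.7, [-8, -135, -10], [0, 0, 0.4]],
    [0.7, [-9, -149, -30], [0, 0, 0.433]]
  ]
}}

```text
clock: 13.88
tool_pos: [0.451, -0.3602, 0.033]
orientation: [-179.7, -0.0, -111.9]
force: [1.1, 0.3, 0.0]
opening: 0.0426
gripper_force: 30.0
```

{"name": "step_arm", "arguments": {
  "rows": [
    [0.7, [0, 0, -20], [0, 0, 0]],
    [0.7, [0, 0, -32], [0, 0, 0]],
    [0.7, [0, 0, -42], [0, 0, 0]],
    [0.7, [0, 0, -47], [0, 0, 0]],
    [0.7, [0, 0, -47], [0, 0, 0]]
  ]
}}

```text
clock: 14.3
tool_pos: [0.4491, -0.3558, -0.0167]
orientation: [179.9, -0.0, -112.1]
force: [-0.3, 0.7, 0.5]
opening: 0.0428
gripper_force: 30.0
```

{"name": "step_arm", "arguments": {
  "rows": [
    [0.7, [0, 0, -3], [0, 0, 0]],
    [0.7, [0, 0, -6], [0, 0, 0]],
    [0.7, [0, 0, -7.5], [0, 0, 0]],
    [0.7, [0, 0, -7.5], [0, 0, 0]],
    [0.7, [0, 0, -7.5], [0, 0, 0]]
  ]
}}

```text
clock: 14.72
tool_pos: [0.4499, -0.3562, -0.0228]
orientation: [-180.0, 0.0, -112.1]
force: [-0.9, 0.2, 0.5]
opening: 0.0425
gripper_force: 30.0
```

{"name": "step_arm", "arguments": {
  "rows": [
    [0.36, [0, 0, 0], [0, 0, 0]],
    [0.36, [0, 0, 0], [0, 0, 0]],
    [0.36, [0, 0, 0], [0, 0, 0]],
    [0.36, [0, 0, 0], [0, 0, 0]],
    [0.36, [0, 0, 0], [0, 0, 0]]
  ]
}}

```text
clock: 15.13
tool_pos: [0.4497, -0.3563, -0.0231]
orientation: [-180.0, 0.0, -112.1]
force: [-0.4, -1.2, -0.0]
opening: 0.0559
gripper_force: 0.0
```

{"name": "step_arm", "arguments": {
  "rows": [
    [0.36, [0, 0, 15], [0, 0, 0]],
    [0.36, [0, 0, 40], [0, 0, 0]],
    [0, [0, 0, 75], [0, 0, 0]],
    [0, [0, 0, 100], [0, 0, 0]],
    [0, [0, 0, 100], [0, 0, 0]]
  ]
}}

```text
clock: 15.55
tool_pos: [0.4529, -0.358, 0.0827]
orientation: [-179.5, -0.1, -112.0]
force: [0.7, -0.5, 0.1]
opening: 0.0707
gripper_force: 0.0
```

```bash
python3 - <<'E'
from h import *
m=ctrl.camera_model("wrist");w=ctrl.snapshot("wrist")[:,:,::-1]
o=ctrl.get_obs();print(o["tool_pos"],o["opening"],o["force"])
q=m["intrinsics"]@(m["R"]@[.449,-.356,.013]+m["t"]);print(q[:2]/q[2])
np.savez("w5.npz",**m)
cv2.imwrite("pics/w5.png",w)
E
```

```text
[ 0.45174332 -0.35719427  0.08016747] 0.07472240221386771 [ 0.62480899 -0.58992883 -1.04327559]
[322.49247484 241.20680279]
```

View pics/w5.png

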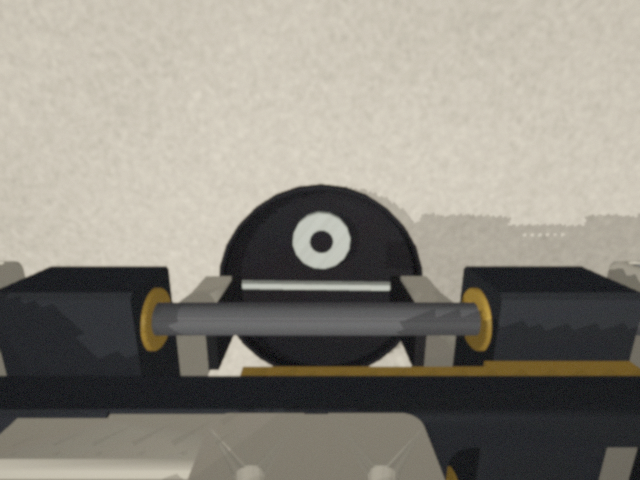

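The disc lies flat in one half, at (321,241), clear of the rib. Back to the empty ring.

{"name": "step_arm", "arguments": {
  "rows": [
    [0, [2, 38, 0], [0, 0, 0.04]],
    [0, [4, 76, 0], [0, 0, 0.08]],
    [0, [7, 114, 0], [0, 0, 0.12]],
    [0, [9, 152, 0], [0, 0, 0.16]],
    [0, [11, 190, 0], [0, 0, 0.2]]
  ]
}}

```text
clock: 16.02
tool_pos: [0.4598, -0.1647, 0.0761]
orientation: [179.9, -0.0, -100.6]
force: [1.4, 0.4, 0.5]
opening: 0.0877
gripper_force: 0.0
```

{"name": "step_arm", "arguments": {
  "rows": [
    [0, [2, 35, 0], [0, 0, 0.013]],
    [0, [4, 64, -10], [0, 0, 0.013]],
    [0, [4, 64, -35], [0, 0, 0.013]],
    [0, [4, 64, -65], [0, 0, 0.013]],
    [0, [4, 64, -85], [0, 0, 0.013]]
  ]
}}

```text
clock: 16.43
tool_pos: [0.4634, -0.1015, -0.0103]
orientation: [179.9, -0.0, -99.8]
force: [0.2, -1.0, -0.3]
opening: 0.0877
gripper_force: 0.0
```

{"name": "step_arm", "arguments": {
  "rows": [
    [0, [0, 0, -6], [0, 0, 0]],
    [0, [0, 0, -11], [0, 0, 0]],
    [0, [0, 0, -11], [0, 0, 0]],
    [0.2, [0, 0, -11], [0, 0, 0]],
    [0.4, [0, 0, -11], [0, 0, 0]]
  ]
}}

```text
clock: 16.85
tool_pos: [0.4655, -0.1023, -0.0182]
orientation: [-179.9, 0.0, -99.9]
force: [0.0, -0.2, 0.3]
opening: 0.0792
gripper_force: 0.0
```

{"name": "step_arm", "arguments": {
  "rows": [
    [0.5, [0, 0, 0], [0, 0, 0]],
    [0.5, [0, 0, 0], [0, 0, 0]],
    [0.5, [0, 0, 0], [0, 0, 0]],
    [0.5, [0, 0, 0], [0, 0, 0]],
    [0.5, [0, 0, 0], [0, 0, 0]]
  ]
}}

```text
clock: 17.27
tool_pos: [0.4653, -0.1023, -0.0183]
orientation: [-179.9, 0.0, -99.9]
force: [-0.6, -0.0, 6.7]
opening: 0.0656
gripper_force: 30.0
```

{"name": "step_arm", "arguments": {
  "rows": [
    [0.5, [0, 0, 5], [0, 0, 0]],
    [0.5, [0, 0, 30], [0, 0, 0]],
    [0.5, [0, 0, 60], [0, 0, 0]],
    [0.5, [0, 0, 85], [0, 0, 0]],
    [0.5, [-1, 15, 85], [0, 0, 0]]
  ]
}}

```text
clock: 17.68
tool_pos: [0.4667, -0.0879, 0.0707]
orientation: [-179.6, 0.1, -99.9]
force: [1.0, 0.1, -1.4]
opening: 0.0655
gripper_force: 30.0
```

{"name": "step_arm", "arguments": {
  "rows": [
    [0.5, [-3, 38, 0], [0, 0, 0]],
    [0.5, [-5, 76, 0], [0, 0, 0]],
    [0.5, [-8, 114, 0], [0, 0, 0]],
    [0.5, [-10, 152, 0], [0, 0, 0]],
    [0.5, [-13, 190, 0], [0, 0, 0]]
  ]
}}

```text
clock: 18.1
tool_pos: [0.4501, 0.1044, 0.0663]
orientation: [-180.0, 0.0, -99.9]
force: [0.8, 0.0, -1.4]
opening: 0.0657
gripper_force: 30.0
```

{"name": "step_arm", "arguments": {
  "rows": [
    [0.5, [-3, 38, 0], [0, 0, 0]],
    [0.5, [-5, 76, 0], [0, 0, 0]],
    [0.5, [-8, 114, 0], [0, 0, 0]],
    [0.5, [-10, 152, 0], [0, 0, 0]],
    [0.5, [-13, 190, 0], [0, 0, 0]]
  ]
}}

```text
clock: 18.52
tool_pos: [0.437, 0.2945, 0.0662]
orientation: [180.0, 0.0, -99.9]
force: [2.0, 0.4, -0.5]
opening: 0.0654
gripper_force: 30.0
```

{"name": "step_arm", "arguments": {
  "rows": [
    [0.5, [-2, 31, -10], [0, 0, 0]],
    [0.5, [-2, 31, -35], [0, 0, 0]],
    [0.5, [-2, 31, -60], [0, 0, 0]],
    [0.5, [-2, 31, -75], [0, 0, 0]],
    [0.5, [-2, 31, -80], [0, 0, 0]]
  ]
}}

```text
clock: 18.93
tool_pos: [0.4341, 0.3222, -0.0166]
orientation: [179.9, -0.2, -99.9]
force: [-0.9, -0.9, -1.1]
opening: 0.0658
gripper_force: 30.0
```

{"name": "step_arm", "arguments": {
  "rows": [
    [0.5, [0, 0, -2], [0, 0, 0]],
    [0.5, [0, 0, -4], [0, 0, 0]],
    [0.5, [0, 0, -6], [0, 0, 0]],
    [0.5, [0, 0, -7], [0, 0, 0]],
    [0.5, [0, 0, -7], [0, 0, 0]]
  ]
}}

```text
clock: 19.35
tool_pos: [0.4362, 0.3242, -0.0202]
orientation: [-180.0, 0.1, -99.9]
force: [0.7, -1.1, -0.0]
opening: 0.0657
gripper_force: 30.0
```

{"name": "step_arm", "arguments": {
  "rows": [
    [0.12, [0, 0, 0], [0, 0, 0]],
    [0.12, [0, 0, 0], [0, 0, 0]],
    [0.12, [0, 0, 0], [0, 0, 0]],
    [0.12, [0, 0, 0], [0, 0, 0]],
    [0.12, [0, 0, 5], [0, 0, 0]]
  ]
}}

```text
clock: 19.77
tool_pos: [0.4352, 0.3232, -0.0167]
orientation: [180.0, -0.1, -99.9]
force: [-0.0, -1.0, 0.6]
opening: 0.0769
gripper_force: 0.0
```

{"name": "step_arm", "arguments": {
  "rows": [
    [0.12, [0, 0, 30], [0, 0, 0]],
    [0.12, [0, 0, 65], [0, 0, 0]],
    [0, [0, 0, 100], [0, 0, 0]],
    [0, [20, -16, 110], [0, 0, 0]],
    [0, [50, -39, 110], [0, 0, 0]]
  ]
}}

```text
clock: 20.18
tool_pos: [0.4869, 0.2876, 0.0988]
orientation: [-179.7, 0.4, -99.7]
force: [1.4, 0.5, -1.0]
opening: 0.0868
gripper_force: 0.0
```

{"name": "step_arm", "arguments": {
  "rows": [
    [0, [32, -25, 0], [0, 0, 0]],
    [0, [64, -50, 0], [0, 0, 0]],
    [0, [96, -75, 0], [0, 0, 0]],
    [0, [128, -99, 0], [0, 0, 0]],
    [0, [150, -115, 0], [0, 0, 0]]
  ]
}}

```text
clock: 20.6
tool_pos: [0.6379, 0.1673, 0.0941]
orientation: [-180.0, -0.0, -100.0]
force: [-0.2, 0.3, -0.5]
opening: 0.0874
gripper_force: 0.0
```

```bash
python3 - <<'E'
from h import *
m=ctrl.camera_model("wrist");w=ctrl.snapshot("wrist")[:,:,::-1]
o=ctrl.get_obs();print(o["tool_pos"],o["opening"])
q=m["intrinsics"]@(m["R"]@[.6732,.1401,.066]+m["t"]);print(q[:2]/q[2])
np.savez("w6.npz",**m)
cv2.imwrite("pics/w6.png",w)
E
```

```text
[0.64048163 0.16528175 0.09372485] 0.08748642799604553
[253.43748961 225.7768601 ]
```

View pics/w6.png

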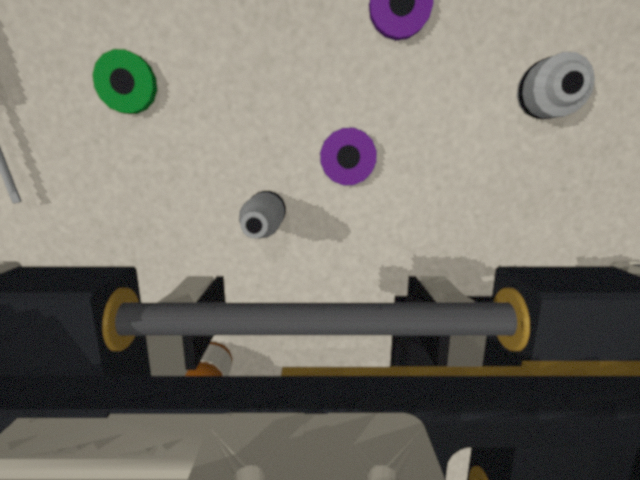

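Tall nose at (254.5,225), matching the prediction (253.4,225.8). Moving over it and gripping the barrel.

{"name": "step_arm", "arguments": {
  "rows": [
    [0, [18, -15, 0], [0, 0, 0]],
    [0, [37, -30, 0], [0, 0, 0]],
    [0, [37, -30, 0], [0, 0, 0]],
    [0, [37, -30, 0], [0, 0, 0]],
    [0, [37, -30, 0], [0, 0, 0]]
  ]
}}

```text
clock: 21.07
tool_pos: [0.6722, 0.1397, 0.0937]
orientation: [180.0, -0.0, -99.9]
force: [-0.1, 0.6, 0.2]
opening: 0.0877
gripper_force: 0.0
```

{"name": "step_arm", "arguments": {
  "rows": [
    [0, [0, 0, -25], [0, 0, 0]],
    [0, [0, 0, -50], [0, 0, 0]],
    [0, [0, 0, -75], [0, 0, 0]],
    [0, [0, 0, -95], [0, 0, 0]],
    [0.2, [0, 0, -107], [0, 0, 0]]
  ]
}}

```text
clock: 21.48
tool_pos: [0.6706, 0.1402, -0.0153]
orientation: [179.9, -0.1, -99.9]
force: [0.3, 0.9, -0.2]
opening: 0.0849
gripper_force: 0.0
```

{"name": "step_arm", "arguments": {
  "rows": [
    [0.4, [0, 0, 0], [0, 0, 0]],
    [0.5, [0, 0, 0], [0, 0, 0]],
    [0.6, [0, 0, 0], [0, 0, 0]],
    [0.7, [0, 0, 0], [0, 0, 0]],
    [0.8, [0, 0, 0], [0, 0, 0]]
  ]
}}

```text
clock: 21.9
tool_pos: [0.6735, 0.1402, -0.0116]
orientation: [-179.9, 0.1, -99.9]
force: [-1.0, -1.0, 0.7]
opening: 0.0532
gripper_force: 0.0
```

{"name": "step_arm", "arguments": {
  "rows": [
    [0.8, [0, 0, 0], [0, 0, 0]],
    [0.8, [0, 0, 0], [0, 0, 0]],
    [0.8, [0, 0, 0], [0, 0, 0]],
    [0.8, [0, 0, 0], [0, 0, 0]],
    [0.8, [0, 0, 0], [0, 0, 0]]
  ]
}}

```text
clock: 22.32
tool_pos: [0.6728, 0.1397, -0.0129]
orientation: [-180.0, 0.0, -99.9]
force: [-0.8, 0.4, 2.3]
opening: 0.0294
gripper_force: 30.0
```

{"name": "step_arm", "arguments": {
  "rows": [
    [0.8, [0, 0, 10], [0, 0, 0]],
    [0.8, [0, 0, 35], [0, 0, 0]],
    [0.8, [0, 0, 60], [0, 0, 0]],
    [0.8, [-8, 10, 60], [0, 0, 0]],
    [0.8, [-26, 34, 60], [0, 0, 0]]
  ]
}}

```text
clock: 22.73
tool_pos: [0.6489, 0.1726, 0.0492]
orientation: [-179.8, 0.1, -100.1]
force: [0.5, 1.1, -2.3]
opening: 0.0292
gripper_force: 30.0
```

{"name": "step_arm", "arguments": {
  "rows": [
    [0.8, [-20, 26, 0], [0, 0, 0]],
    [0.8, [-42, 55, 0], [0, 0, 0]],
    [0.8, [-64, 84, 0], [0, 0, 0]],
    [0.8, [-84, 110, 0], [0, 0, 0]],
    [0.8, [-94, 122, 0], [0, 0, 0]]
  ]
}}

```text
clock: 23.15
tool_pos: [0.5506, 0.2985, 0.0474]
orientation: [-180.0, 0.0, -99.8]
force: [-0.2, -0.4, -1.4]
opening: 0.0291
gripper_force: 30.0
```

{"name": "step_arm", "arguments": {
  "rows": [
    [0.8, [-6, 8, 0], [0, 0, 0]],
    [0.8, [-6, 8, -15], [0, 0, 0]],
    [0.8, [-6, 8, -30], [0, 0, 0]],
    [0.8, [-6, 8, -42], [0, 0, 0]],
    [0.8, [-6, 8, -50], [0, 0, 0]]
  ]
}}

```text
clock: 23.57
tool_pos: [0.5464, 0.3029, -0.0045]
orientation: [179.9, -0.1, -100.0]
force: [-0.3, 0.2, -0.9]
opening: 0.0289
gripper_force: 30.0
```

{"name": "step_arm", "arguments": {
  "rows": [
    [0.8, [0, 0, -2], [0, 0, 0]],
    [0.8, [0, 0, -4], [0, 0, 0]],
    [0.8, [0, 0, -5.5], [0, 0, 0]],
    [0.8, [0, 0, -5.5], [0, 0, 0]],
    [0.8, [0, 0, -5.5], [0, 0, 0]]
  ]
}}

```text
clock: 23.98
tool_pos: [0.5471, 0.3039, -0.0081]
orientation: [-180.0, 0.0, -99.9]
force: [0.1, 0.2, -2.1]
opening: 0.0292
gripper_force: 30.0
```

{"name": "step_arm", "arguments": {
  "rows": [
    [0.8, [0, 0, -0.5], [0, 0, 0]],
    [0.8, [0, 0, -1], [0, 0, 0]],
    [0.8, [0, 0, -1.2], [0, 0, 0]],
    [0.8, [0, 0, -1.2], [0, 0, 0]],
    [0.8, [0, 0, -1.2], [0, 0, 0]]
  ]
}}

```text
clock: 24.4
tool_pos: [0.547, 0.304, -0.0089]
orientation: [-180.0, 0.0, -99.9]
force: [-2.4, -1.2, 5.9]
opening: 0.0289
gripper_force: 30.0
```

{"name": "step_arm", "arguments": {
  "rows": [
    [0.5, [0, 0, 0], [0, 0, 0]],
    [0.4, [0, 0, 0], [0, 0, 0]],
    [0.3, [0, 0, 0], [0, 0, 0]],
    [0.3, [0, 0, 0], [0, 0, 0]],
    [0.3, [0, 0, 0], [0, 0, 0]]
  ]
}}

```text
clock: 24.82
tool_pos: [0.5466, 0.3037, -0.01]
orientation: [180.0, -0.0, -99.9]
force: [0.1, -1.2, 0.2]
opening: 0.0566
gripper_force: 0.0
```

{"name": "step_arm", "arguments": {
  "rows": [
    [0.2, [0, 0, 15], [0, 0, 0]],
    [0.2, [0, 0, 45], [0, 0, 0]],
    [0, [0, 0, 80], [0, 0, 0]],
    [0, [0, 0, 105], [0, 0, 0]],
    [0, [0, 0, 105], [0, 0, 0]]
  ]
}}

```text
clock: 25.23
tool_pos: [0.5496, 0.3059, 0.1013]
orientation: [-179.6, 0.4, -99.8]
force: [0.8, 1.2, 1.5]
opening: 0.0842
gripper_force: 0.0
```

```bash
python3 - <<'E'
from h import *
w=np.load("w6.npz");print("short from w6 nose",world(w,(572,82),.030))
print(ctrl.get_obs()["tool_pos"])
E
```

```text
short from w6 nose [0.45154081 0.08812554]
[0.54960982 0.3059135  0.10132287]
```

{"name": "step_arm", "arguments": {
  "rows": [
    [0, [-10, -22, 0], [0, 0, -0.05]],
    [0, [-25, -57, 0], [0, 0, -0.1]],
    [0, [-40, -92, 0], [0, 0, -0.15]],
    [0, [-55, -127, 0], [0, 0, -0.2]],
    [0, [-70, -160, 0], [0, 0, -0.213]]
  ]
}}

```text
clock: 25.65
tool_pos: [0.4755, 0.142, 0.0948]
orientation: [180.0, -0.0, -112.3]
force: [1.3, 0.6, -0.9]
opening: 0.0877
gripper_force: 0.0
```

{"name": "step_arm", "arguments": {
  "rows": [
    [0, [-15, -34, 0], [0, 0, 0]],
    [0, [-25.5, -55.5, 0], [0, 0, 0]],
    [0, [-25.5, -55.5, 0], [0, 0, 0]],
    [0, [-25.5, -55.5, -20], [0, 0, 0]],
    [0, [-25.5, -55.5, -50], [0, 0, 0]]
  ]
}}

```text
clock: 26.07
tool_pos: [0.4536, 0.0893, 0.0473]
orientation: [-179.7, 0.3, -112.1]
force: [0.7, 1.0, -1.1]
opening: 0.0873
gripper_force: 0.0
```

{"name": "step_arm", "arguments": {
  "rows": [
    [0, [0, 0, -25], [0, 0, 0]],
    [0, [0, 0, -45], [0, 0, 0]],
    [0, [0, 0, -60], [0, 0, 0]],
    [0, [0, 0, -68], [0, 0, 0]],
    [0, [0, 0, -68], [0, 0, 0]]
  ]
}}

```text
clock: 26.48
tool_pos: [0.4502, 0.0877, -0.0244]
orientation: [179.9, -0.2, -112.1]
force: [-0.6, 0.5, 1.2]
opening: 0.0875
gripper_force: 0.0
```

{"name": "step_arm", "arguments": {
  "rows": [
    [0.3, [0, 0, 0], [0, 0, 0]],
    [0.4, [0, 0, 0], [0, 0, 0]],
    [0.5, [0, 0, 0], [0, 0, 0]],
    [0.6, [0, 0, 0], [0, 0, 0]],
    [0.7, [0, 0, 0], [0, 0, 0]]
  ]
}}

```text
clock: 26.9
tool_pos: [0.4516, 0.0885, -0.0221]
orientation: [-180.0, 0.1, -112.1]
force: [0.4, 0.1, -0.3]
opening: 0.0598
gripper_force: 0.0
```

{"name": "step_arm", "arguments": {
  "rows": [
    [0.7, [0, 0, 0], [0, 0, 0]],
    [0.7, [0, 0, 0], [0, 0, 0]],
    [0.7, [0, 0, 0], [0, 0, 0]],
    [0.7, [0, 0, 0], [0, 0, 0]],
    [0.7, [0, 0, 0], [0, 0, 0]]
  ]
}}

```text
clock: 27.32
tool_pos: [0.4512, 0.0883, -0.0227]
orientation: [-180.0, 0.0, -112.1]
force: [-0.8, 0.4, 4.2]
opening: 0.041
gripper_force: 30.0
```

{"name": "step_arm", "arguments": {
  "rows": [
    [0.7, [0, 0, 10], [0, 0, 0]],
    [0.7, [0, 0, 35], [0, 0, 0]],
    [0.7, [0, 0, 65], [0, 0, 0]],
    [0.7, [0, 0, 85], [0, 0, 0]],
    [0.7, [1, -14, 85], [0, 0, 0]]
  ]
}}

```text
clock: 27.73
tool_pos: [0.4551, 0.0766, 0.0662]
orientation: [-179.7, 0.3, -112.0]
force: [0.4, -0.2, -0.6]
opening: 0.0408
gripper_force: 30.0
```

{"name": "step_arm", "arguments": {
  "rows": [
    [0.7, [2, -34, 0], [0, 0, 0]],
    [0.7, [5, -70, 0], [0, 0, 0]],
    [0.7, [7, -106, 0], [0, 0, 0]],
    [0.7, [10, -142, 0], [0, 0, 0]],
    [0.7, [13, -178, 0], [0, 0, 0]]
  ]
}}

```text
clock: 28.15
tool_pos: [0.4648, -0.1053, 0.0621]
orientation: [180.0, 0.0, -112.1]
force: [1.2, 1.1, -0.9]
opening: 0.0402
gripper_force: 30.0
```

{"name": "step_arm", "arguments": {
  "rows": [
    [0.7, [2, -36, 0], [0, 0, 0]],
    [0.7, [5, -72, 0], [0, 0, 0]],
    [0.7, [8, -108, 0], [0, 0, 0]],
    [0.7, [11, -144, 0], [0, 0, 0]],
    [0.7, [13, -170, 0], [0, 0, 0]]
  ]
}}

```text
clock: 28.57
tool_pos: [0.4778, -0.2764, 0.0617]
orientation: [180.0, -0.0, -112.2]
force: [1.0, 0.9, -0.3]
opening: 0.041
gripper_force: 30.0
```

{"name": "step_arm", "arguments": {
  "rows": [
    [0.7, [0, -12, 0], [0, 0, 0]],
    [0.7, [0, -12, -15], [0, 0, 0]],
    [0.7, [0, -12, -40], [0, 0, 0]],
    [0.7, [0, -12, -62], [0, 0, 0]],
    [0.7, [0, -12, -75], [0, 0, 0]]
  ]
}}

```text
clock: 28.98
tool_pos: [0.4764, -0.2851, -0.0153]
orientation: [179.8, 0.0, -112.2]
force: [-0.4, 0.9, -1.0]
opening: 0.0405
gripper_force: 30.0
```

{"name": "step_arm", "arguments": {
  "rows": [
    [0.7, [0, 0, -2], [0, 0, 0]],
    [0.7, [0, 0, -4], [0, 0, 0]],
    [0.7, [0, 0, -5.5], [0, 0, 0]],
    [0.7, [0, 0, -6.5], [0, 0, 0]],
    [0.7, [0, 0, -6.5], [0, 0, 0]]
  ]
}}

```text
clock: 29.4
tool_pos: [0.4789, -0.2858, -0.0185]
orientation: [-179.9, 0.0, -112.1]
force: [0.1, -0.4, -0.4]
opening: 0.0405
gripper_force: 30.0
```

{"name": "step_arm", "arguments": {
  "rows": [
    [0.7, [0, 0, -0.5], [0, 0, 0]],
    [0.7, [0, 0, -0.8], [0, 0, 0]],
    [0.7, [0, 0, -0.8], [0, 0, 0]],
    [0.55, [0, 0, -0.8], [0, 0, 0]],
    [0.45, [0, 0, -0.8], [0, 0, 0]]
  ]
}}

```text
clock: 29.82
tool_pos: [0.4789, -0.2859, -0.0189]
orientation: [-179.9, 0.0, -112.1]
force: [-0.6, -0.5, 0.2]
opening: 0.0436
gripper_force: 0.0
```

{"name": "step_arm", "arguments": {
  "rows": [
    [0.38, [0, 0, 0], [0, 0, 0]],
    [0.38, [0, 0, 0], [0, 0, 0]],
    [0.38, [0, 0, 0], [0, 0, 0]],
    [0.38, [0, 0, 0], [0, 0, 0]],
    [0.38, [0, 0, 0], [0, 0, 0]]
  ]
}}

```text
clock: 30.23
tool_pos: [0.4781, -0.2858, -0.0202]
orientation: [180.0, -0.0, -112.1]
force: [0.0, -0.6, -0.6]
opening: 0.0542
gripper_force: 0.0
```

{"name": "step_arm", "arguments": {
  "rows": [
    [0.38, [0, 0, 15], [0, 0, 0]],
    [0.38, [0, 0, 45], [0, 0, 0]],
    [0.38, [0, 0, 80], [0, 0, 0]],
    [0.38, [0, 0, 115], [0, 0, 0]],
    [0.38, [0, 0, 140], [0, 0, 0]]
  ]
}}

```text
clock: 30.65
tool_pos: [0.4789, -0.2862, 0.1229]
orientation: [-179.9, -0.0, -112.1]
force: [0.8, -0.3, 0.3]
opening: 0.0546
gripper_force: 0.0
```

{"name": "step_arm", "arguments": {
  "rows": [
    [0.38, [0, -30, 10], [0, 0, 0]],
    [0.38, [0, -65, 20], [0, 0, 0]],
    [0.38, [0, -100, 30], [0, 0, 0]],
    [0.38, [0, -135, 40], [0, 0, 0]],
    [0.38, [0, -170, 50], [0, 0, 0]]
  ]
}}

```text
clock: 31.07
tool_pos: [0.4779, -0.4572, 0.1705]
orientation: [-180.0, 0.0, -112.1]
force: [1.7, -0.1, -0.6]
opening: 0.0545
gripper_force: 0.0
```

```bash
python3 - <<'E'
from h import *
s=ctrl.snapshot("scene")[:,:,::-1];t=ctrl.snapshot("top")[:,:,::-1]
print(ctrl.get_obs()["force"])
cv2.imwrite("pics/end.png",cv2.vconcat([cv2.resize(t[140:370,100:540],(574,300)),cv2.resize(s[110:440,60:480],(574,300))]))
E
```

```text
[ 0.20119196  0.36415266 -0.33987969]
```

View pics/end.png

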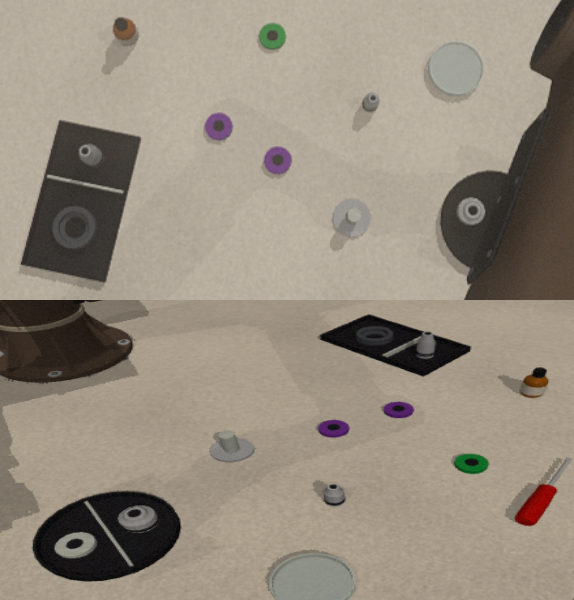

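Everything is in place: the ring at (74,227) and the tall objective at (90,154) in the long tray, the disc at (75,545) and the short objective at (137,517) in the round tray. The middle objective, bottle and dish have not moved.

```bash
python3 -c "
from plant import ctrl
print(ctrl.close_job())"
```

```text
the job is handed in; nothing more can be done
None
```

Both kits are made up and the job is handed in at about 31 s of the 131 s allowed; the final pictures show every part where it was asked for and the middle objective, bottle and dish unmoved.

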